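Seat the flagged relay and start the board test

TASK

On the relay board in the test jig, the relay that the inspector has flagged with an orange dot stands high in its socket. Press it down gently with the fingertips until it is fully home, level with its neighbours, then start the test: press the green button on the front of the jig right down and let it spring back up. Do not pull any relay up, and leave the other relays, the yellow and red buttons and the loose things on and around the jig untouched.

Things in the scene. Friction and masses are not known exactly. Their poses are not given: they have to be found in the camera images.
- jig: fixed test jig: box 280 mm (its x) x 360 mm (its y), black deck 60 mm up. Origin: centre of its underside; x away from the operator, y left. Board clamped on it, upper face at z 73 mm; four sockets 12 mm high at x 20, y -81, -27, 27, 81 mm. Red-handled clamps at y +-150, x -27 to 48, up to 103 mm; terminals at x 76 up to 87 mm. Buttons at x -103: yellow y 80, green 0, red -80 mm.
- relay_dot: flagged relay, blue, 28 (its x) x 22 (its y) x 36 mm high, 15 mm orange dot on its flat top; in any of the four sockets, square to the jig, 6 to 9 mm too high, copper blades showing. Origin: centre of its underside; top 36 mm above. Slides straight down under about 5 N, stays where left, stops solid when home: origin z 0.085, top 0.121. Over 40 N cracks it.
- relay_a: plug-in relay, blue case on a black foot, 28 mm (its x) x 22 mm (its y) x 36 mm high, with a small pale grey bar on top and no dot; sits fully home in its socket on the board. Origin: centre of its underside, z up (0.085 when home), top 36 mm above the origin. Leave alone.
- relay_b: plug-in relay, blue case on a black foot, 28 mm (its x) x 22 mm (its y) x 36 mm high, with a small pale grey bar on top and no dot; sits fully home in its socket on the board. Origin: centre of its underside, z up (0.085 when home), top 36 mm above the origin. Leave alone.
- relay_c: plug-in relay, blue case on a black foot, 28 mm (its x) x 22 mm (its y) x 36 mm high, with a small pale grey bar on top and no dot; sits fully home in its socket on the board. Origin: centre of its underside, z up (0.085 when home), top 36 mm above the origin. Leave alone.
- btn_green (a joint): green start button's travel in m: 0 up, 0.006 right down; a spring returns it; starts to move at 1.5 N, right down at 5 N. It counts as pressed beyond 0.0045.
- btn_green_top (a point): centre of the top of the green start button cap (28 mm across, middle one of the three on the jig's front strip), 84 mm above the bench when up; it moves with the cap. The black collar around it is 44 mm across and its top is 10 mm below the cap's top when up.
- btn_yellow: yellow button cap on the jig's front strip, 80 mm from the green one, same shape as the green one: 28 mm across, in a black collar. Origin 18 mm below the cap's top, on its axis. Leave alone.
- btn_red: red button cap on the jig's front strip, 80 mm from the green one, same shape as the green one: 28 mm across, in a black collar. Origin 18 mm below the cap's top, on its axis. Leave alone.
- spare_relay: loose spare relay, same blue case without dot, 28 x 22 x 36 mm, 35 g, standing on the jig's deck near its left end, in front of the clamp's handle. Origin: centre of its underside. Leave alone.
- tape_roll: loose roll of tape lying flat on the bench to the right, 96 mm across, 25 mm high. Origin: centre of its underside. Leave alone.
- screwdriver: loose screwdriver with a yellow handle lying on the bench to the left, 190 mm long, along its x, handle 26 mm thick. Origin: under its middle. Leave alone.

How it is judged (in metres and radians):
On the way, in this order (a step that is already met when the one before it is completed fails the run):
1. the flagged relay is pressed fully home (height (world z) of relay_dot below 0.0865 m), for 0.1 s.
2. the green start button is pressed right down (value of joint btn_green above 0.0045 m).
At the end, for the whole second after the job is handed in: The flagged relay is home to within 1.5 mm and at rest, the green button has been pressed after that (beyond 4.5 of its 6 mm) and is back up (within 1 mm), the other relays and buttons have not moved (2 mm), and the loose things are where they were (10 mm) (height (world z) of relay_dot below 0.0865 m and linear speed of relay_dot below 0.01 m/s and value of joint btn_green below 0.001 m and distance of each of relay_a, relay_b, relay_c, btn_yellow, btn_red from where it was at the start of the episode below 0.002 m and distance of each of spare_relay, tape_roll, screwdriver from where it was at the start of the episode below 0.01 m); the robot touches nothing.
It fails at once if the green button was pressed before the flagged relay was home (value of joint btn_green above 0.003 m and height (world z) of relay_dot above 0.087 m).
It fails at once if the flagged relay was pulled up (height (world z) of relay_dot above 0.0965 m).
It fails at once if the flagged relay was pressed too hard (over 40 N) (contact force between anything else and relay_dot above 40 N).
It fails at once if another relay, or the yellow or red button, was touched (over 1 N) or moved (distance of any of relay_a, relay_b, relay_c, btn_yellow, btn_red from where it was at the start of the episode above 0.002 m or contact force between anything else and relay_a above 1 N or contact force between anything else and relay_b above 1 N or contact force between anything else and relay_c above 1 N or contact force between anything else and btn_yellow above 1 N or contact force between anything else and btn_red above 1 N).
It fails at once if a loose thing was pushed (10 mm) or lifted (distance of any of spare_relay, tape_roll, screwdriver from where it was at the start of the episode above 0.01 m).
It also fails if it takes over 42 s, if anything falls off the work surface, if the arm or the gripper's body presses on something with over 40 N, if the wrist force passes 120 N, or if a joint passes its speed limit or range.

ROBOT

A 6-joint arm with a two-finger parallel gripper is mounted at the origin on the work surface. World frame = base frame: x ahead of the robot, y to its left, z up, the work surface at z = 0. Lengths are in mm, angles in rad, forces in N, time in s.
With the tool pointing down it reaches from about 325 to 850 mm from the base axis. Payload 15.5 kg.
Tool frame: the origin (TCP) lies midway between the tips of the shut fingers; the grasp point (between the pads) lies 19 mm behind it; z points along the fingers, y is the line along which they close (so a half turn about z gives the same grasp; the last joint's range is limited). The gripper opens to 91 mm and grips with 3 to 60 N. Pads are 32 mm wide; open, the fingers measure 118 mm over their backs; the gripper's body (76 mm by 178 mm) begins 60 mm behind the grasp point.
Start: joints at [-1.25, 0.494, 1.345, -0, 1.302, -0.096], TCP at [252.452, -571.747, 213.915] pointing down, gripper open.
Joint ranges: [-2.91, 2.91], [-0.82, 2.16], [0.22, 2.67], [-1.22, 4.37], [0.12, 2.79], [-3.08, 3.08]. Speed limits (rad/s): [1.89, 1.89, 2.57, 3.01, 3.01, 3.01].

INTERFACE

Orientations are given as a unit quaternion [x, y, z, w].
In Python, from station import env, snapshot, silhouettes gives the robot as it stands. The module is installed in compiled form; this text tells all that it offers.
- The arm moves only by the shell command python3 -m inch 'ROWS'. ROWS is text: rows parted by semicolons, each of 7 numbers parted by spaces: the turn, a rotation vector about the tool's x, y, z in degrees, then the shift along the tool's x, y, z in mm, then the finger opening in mm, from 0 to 91.2. A call has 1 to 20 rows; each row shifts and turns the commanded pose from where the row before left it, along the tool's axes as they then stand; what a row does not reach is not made up. A row lasts 1/12 s, in which the tool goes at most 41.7 mm and 7.16 degrees, less where a joint would pass 70% of its speed; a pose out of reach is approached as far as the arm can. A call is refused whole if a number of a shift passes 41.7 or a number of a turn 7.16, either way. A call with a gripper value outside its range is refused whole. The fingers move at their own pace and stop on an object; the grip force is fixed at half the most. Time passes only in rows, so rows that do not move let the fingers close. It gives the time, the measured TCP pose, the force, the opening and the grip force at its end, in the units of the state.
- env.observe(): the state, without advancing time (a new reading comes with each control period).
- snapshot(name): name is "side" or "top"; returns a dict with "img" (480x640x3 uint8, blue, green, red), "range_z" (480x640 float32, mm along the optical axis (not along the pixel's ray), 0 where there is no reading), "vfov" (degrees; the focal length in pixels is half the picture's height over the tangent of half this angle, whatever the lens; pixels are square), "cx", "cy" (the principal point, pixels), "pose" (4x4, takes a point from camera to world coordinates). Camera axes: x right, y up, looking along -z (the intrinsics and any distortion apply to the point x, -y, -z); pixel columns grow to the right and rows downward; lengths in mm; the calibration is good to about 2 mm. A picture is of the moment at which its call begins.
- env.finish_job(): hands the job in; it is judged then, once.
Trained networks look in a picture, given as the dict that the camera call returned (one of the last four; its "shot" number tells which), for a name from the list of things; names that differ only in an ending like _2 or _b are one class to them, and where a whole thing is asked for, a point or a joint stands for the part that bears it (a point fixed in the world has none). Each returns a list of dicts, best first, with "score" (0 to 1); they miss things now and then, are a little off and sometimes report something else, mostly with a low value. They report only what shows in the picture. A call takes as long as a camera call.
- silhouettes(name, picture): "mask" (480x640 bool, what is visible of it) and "rect" ([centre column, centre row, width, height] in pixels, round what is visible of it).
The state is a dict: "clock": time; "qpos": joint angles; "qvel": joint speeds; "effort": joint torques, N m; "position": TCP position; "eef_rot": TCP orientation; "ft_force": force on the tool from outside, world axes, zero at the start; "ft_torque": the same for the moment, N m; "grip_width": opening from 0.0 (shut) to 1.0 (fully open); "grasp_force": force on a finger pad.
Only numpy, scipy, OpenCV 4.12 (cv2) and the standard library are available. Lean on these libraries where they do the work, as an engineer would, in place of code of your own. Each camera call takes 0.05 s, during which the arm holds its last target. There are 200 camera calls.

## Working session

There is one attempt and no reset: what is moved stays moved. The work goes in short steps, Python scripts to look and compute and a shell command to move; the robot and the scene stay as the last step left them, time stands still between calls to the robot, and variables do not carry over. Pictures are saved under pics/ and viewed, at most 10 in all, crops included, and the job is handed in when it is done.

```bash
mkdir -p pics
cat > h.py <<'E'
import numpy as np,cv2
from station import env,snapshot,silhouettes
def pts(s):
    f=240/np.tan(np.radians(s["vfov"])/2); z=s["range_z"].astype(float)
    v,u=np.mgrid[:480,:640]
    P=np.stack([(u-s["cx"])/f*z,-(v-s["cy"])/f*z,-z],-1)
    return P@s["pose"][:3,:3].T+s["pose"][:3,3]
E
python3 - <<'E'
from h import *
o=env.observe();print({k:np.round(v,3) for k,v in o.items()})
for n in("top","side"):
    s=snapshot(n);cv2.imwrite(f"pics/{n}0.png",s["img"]);print(n,{k:s[k] for k in s if k not in("img","range_z")})
    P=pts(s)
    for t in("relay_dot","relay_a","btn_green_top","btn_yellow","btn_red","spare_relay","tape_roll","screwdriver"):
        for d in silhouettes(t,s)[:4]:
            m=d["mask"]&(s["range_z"]>0)
            if m.sum(): 
                q=P[m];top=q[q[:,2]>np.percentile(q[:,2],90)-4];print(t,round(d["score"],2),np.round(d["rect"]),"topc",np.round(np.median(top,0),1),"mid",np.round((top.min(0)+top.max(0))/2,1))
E
```

```text
{'clock': np.float64(0.0), 'qpos': array([-1.251,  0.494,  1.346, -0.   ,  1.302, -0.095]), 'qvel': array([-0., -0.,  0., -0., -0.,  0.]), 'effort': array([-0.0000e+00, -8.7882e+01, -3.8187e+01,  7.1000e-02,  5.3000e-02,
       -0.0000e+00]), 'position': array([ 252.31 , -571.398,  213.322]), 'eef_rot': array([ 0.978,  0.206, -0.   , -0.001]), 'ft_force': array([0.211, 0.5  , 0.09 ]), 'ft_torque': array([0.02 , 0.015, 0.004]), 'grasp_force': np.float64(0.0), 'grip_width': np.float64(0.998)}
top {'vfov': 50.14154412652892, 'cx': 311.524889651055, 'cy': 236.10894344472126, 'pose': array([[-9.94657611e-03,  9.89347450e-01, -1.45233224e-01,
         3.15042902e+02],
       [-9.99913006e-01, -1.10990009e-02, -7.12686415e-03,
        -2.20318935e+01],
       [-8.66288856e-03,  1.45149702e-01,  9.89371780e-01,
         1.41105864e+03],
       [ 0.00000000e+00,  0.00000000e+00,  0.00000000e+00,
         1.00000000e+00]]), 'shot': 1}
relay_dot 0.65 [239. 225.  13.  14.] topc [547.4 181.   97.9] mid [545.8 179.6  98.8]
relay_dot 0.32 [294. 240.   8.  13.] topc [497.3  33.4  85.1] mid [497.2  3
[... 1398 characters left out ...]

relay_a 0.7 [271. 225.  18.  15.] topc [617.7 -47.5 120.6] mid [617.6 -33.4 120.8]
relay_a 0.48 [256. 264.  17.  18.] topc [623.5 113.9 121.3] mid [622.9 111.  121. ]
btn_green_top 0.67 [315. 254.  11.  13.] topc [497.8  35.7  84.5] mid [498.1  36.2  85.6]
btn_yellow 0.39 [310. 277.   9.  12.] topc [499.8 115.6  84.1] mid [499.8 114.3  84.6]
spare_relay 0.64 [286. 296.  15.  19.] topc [545.7 182.1  96.1] mid [546.9 179.3  96.5]
spare_relay 0.58 [267. 238.   6.  17.] topc [618.2   7.8 121.6] mid [618.6  21.8 123.1]
tape_roll 0.91 [366. 171.  26.  19.] topc [ 363.6 -457.6   25.2] mid [ 363.4 -465.6   26.2]
screwdriver 0.89 [337. 439. 104.  30.] topc [361.6 464.4  25.2] mid [363.8 463.5  26. ]
```

Run:
```python
from h import *
a=cv2.resize(cv2.imread("pics/top0.png")[160:280,205:365],(800,600),interpolation=cv2.INTER_CUBIC)
b=cv2.resize(cv2.imread("pics/side0.png")[180:330,220:420],(800,600),interpolation=cv2.INTER_CUBIC)
cv2.imwrite("pics/c1.png",a);cv2.imwrite("pics/c2.png",b)
for n in("top","side"):
    s=snapshot(n);P=pts(s);h=cv2.cvtColor(s["img"],cv2.COLOR_BGR2HSV);Z=P[...,2];H,S,V=h[...,0],h[...,1],h[...,2]
    box=(P[...,0]>400)&(P[...,0]<720)&(abs(P[...,1]-30)<170)
    for nm,m in dict(orange=(H>5)&(H<20)&(S>150)&(Z>110),green=(H>45)&(H<85)&(S>120)&(Z>70)&(P[...,0]<530),blue=(H>95)&(H<125)&(S>120)&(Z>116)).items():
        k,l,st,c=cv2.connectedComponentsWithStats((m&box).astype(np.uint8))
        for i in range(1,k):
            if st[i,4]>8:
                q=P[l==i];print(n,nm,st[i,4],np.round(c[i]),np.round(np.median(q,0),1),np.round(q.min(0)),np.round(q.max(0)))
```

```text
top green 93 [294. 241.] [498.6  33.7  83.7] [484.  20.  70.] [513.  50.  91.]
top blue 79 [263. 191.] [622.5 111.1 121.2] [609. 101. 116.] [636. 122. 126.]
top blue 16 [284. 187.] [632.8  55.1 129. ] [627.  47. 118.] [634.  67. 134.]
top blue 74 [305. 192.] [617.7   3.  121.3] [606.  -5. 117.] [633.  13. 129.]
top blue 67 [326. 193.] [616.2 -48.7 121. ] [603. -59. 116.] [630. -41. 129.]
top blue 25 [283. 195.] [610.7  58.8 127.6] [608.  49. 121.] [619.  67. 133.]
side orange 17 [260. 242.] [621.9  56.2 128.2] [617.  50. 125.] [629.  64. 130.]
side green 90 [313. 254.] [497.   39.9  83.5] [484.  19.  74.] [512.  50.  87.]
side blue 60 [270. 219.] [615.7 -45.9 120.5] [605. -62. 116.] [631. -38. 125.]
side blue 69 [265. 231.] [618.9   7.  120.6] [606.  -9. 116.] [633.  15. 124.]
side blue 76 [260. 245.] [618.9  65.8 125.8] [608.  47. 117.] [635.  72. 130.]
side blue 83 [255. 260.] [622.1 114.5 121. ] [609.  99. 117.] [636. 124. 124.]
```

View pics/c1.png

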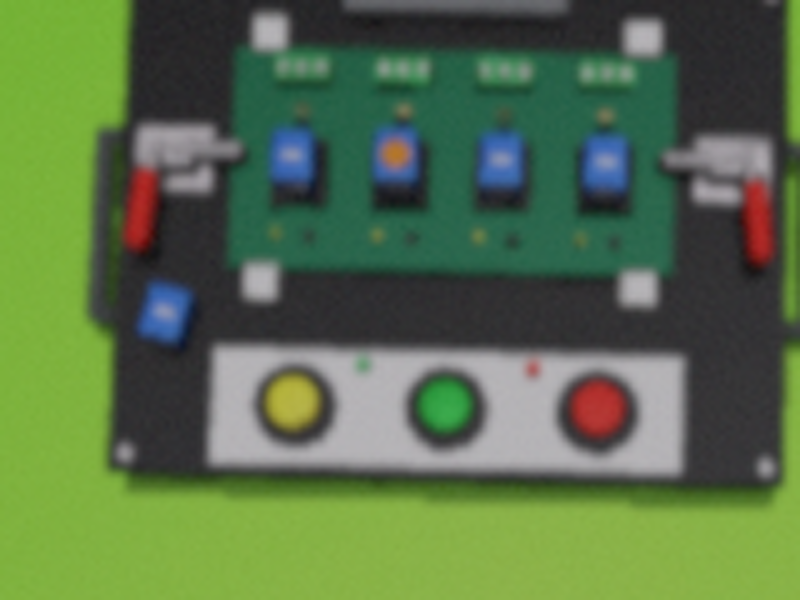

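View pics/c2.png

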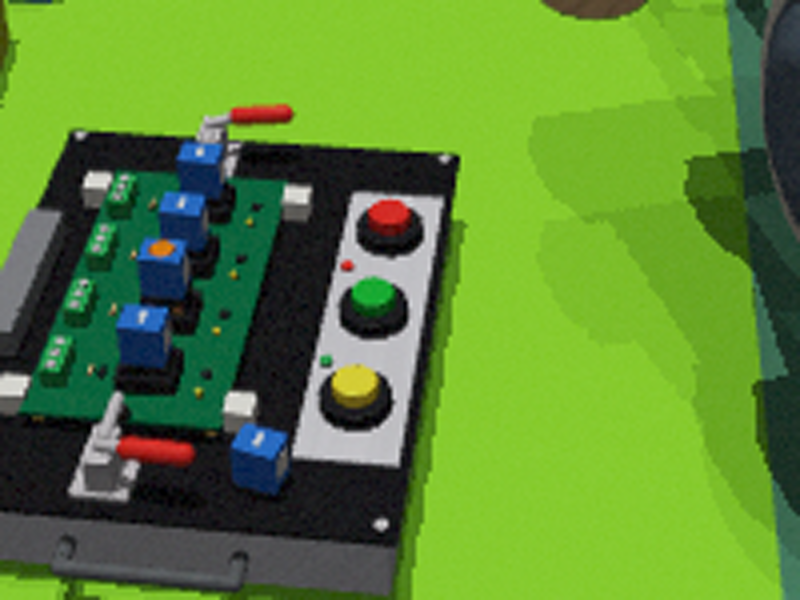

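The flagged relay is the second from the left in the top crop, with its dot at about (397,155). Its neighbours are plain, and the green button is the middle one at (445,405). In world coordinates the dot is at about (620.5, 57) and green at about (497.5, 34.5), with the jig turned about -2°. First I shut the fingers, turn the tool to match the jig and approach at height.

```bash
cat >> h.py <<'E'
from scipy.spatial.transform import Rotation as R
def go(x,y,z,yaw=-2):
    o=env.observe();r=R.from_quat(o["eef_rot"])
    t=R.from_euler("z",yaw,degrees=True)*R.from_quat([1,0,0,0])
    print("t",o["clock"],"pos",np.round(o["position"],1),"F",np.round(o["ft_force"],1),"w",o["grip_width"])
    print("rotvec",np.round((r.inv()*t).as_rotvec(degrees=True),2),"shift(after turn)",np.round(t.inv().apply(np.array([x,y,z])-o["position"]),1))
E
python3 -m inch '0 0 6.5 0 0 0 0;0 0 6.5 0 0 0 0;0 0 6.5 0 0 0 0;0 0 6.3 0 0 0 0;0 0 0 0 0 0 0;0 0 0 0 0 0 0'
python3 -c "from h import *;go(620.5,57,180)"
```

```text
clock: 1.5
position: [252.4, -571.7, 213.9]
eef_rot: [1.0, -0.016, 0.0, -0.0]
ft_force: [0.2, 0.2, 0.3]
grip_width: 0.595
grasp_force: 0.0
t 1.5 pos [ 252.4 -571.7  213.9] F [0.2 0.2 0.3] w 0.594870824756021
rotvec [-0.   -0.    0.22] shift(after turn) [ 345.9 -641.2   33.9]
```

```bash
python3 -m inch '0 0 0 17 -32 0 0;0 0 0 17 -32 0 0;0 0 0 17 -32 0 0;0 0 0 17 -32 0 0;0 0 0 17 -32 0 0;0 0 0 17 -32 0 0;0 0 0 17 -32 0 0;0 0 0 17 -32 0 0;0 0 0 17 -32 0 0;0 0 0 17 -32 0 0;0 0 0 17 -32 0 0;0 0 0 17 -32 0 0;0 0 0 17 -32 0 0;0 0 0 17 -32 0 0;0 0 0 17 -32 0 0;0 0 0 17 -32 0 0;0 0 0 17 -32 0 0;0 0 0 17 -32 0 0;0 0 0 17 -32 0 0;0 0 0 17 -32 0 0'
python3 -m inch '0 0 0 0 0 0 0;0 0 0 0 0 0 0'
python3 -c "from h import *;go(620.5,57,140)"
```

```text
clock: 3.17
position: [615.0, 58.0, 214.0]
eef_rot: [1.0, -0.015, 0.0, 0.0]
ft_force: [0.1, -0.4, 0.5]
grip_width: -0.001
grasp_force: 0.0
clock: 3.33
position: [614.8, 57.8, 213.5]
eef_rot: [1.0, -0.014, -0.0, -0.0]
ft_force: [-0.5, 0.1, -0.5]
grip_width: 0.003
grasp_force: 0.0
t 3.3333 pos [614.8  57.8 213.5] F [-0.5  0.1 -0.5] w 0.0033146492261755074
rotvec [-0.    0.01  0.39] shift(after turn) [ 5.7  0.6 73.5]
```

```bash
python3 -m inch '0 0 0 5.5 0.5 20 0;0 0 0 0 0 20 0;0 0 0 0 0 20 0;0 0 0 0 0 13 0;0 0 0 0 0 0 0;0 0 0 0 0 0 0'
python3 - <<'E'
from h import *
go(620.5,57,130)
s=snapshot("side");cv2.imwrite("pics/c3.png",cv2.resize(s["img"][180:330,180:380],(800,600),interpolation=cv2.INTER_CUBIC))
E
```

```text
clock: 3.83
position: [619.3, 54.6, 140.9]
eef_rot: [1.0, -0.017, -0.001, 0.0]
ft_force: [-0.5, 0.2, 0.2]
grip_width: 0.002
grasp_force: 0.0
t 3.8333 pos [619.3  54.6 140.9] F [-0.5  0.2  0.2] w 0.0024347876604019925
rotvec [0.01 0.07 0.08] shift(after turn) [ 1.2 -2.4 10.9]
```

View pics/c3.png

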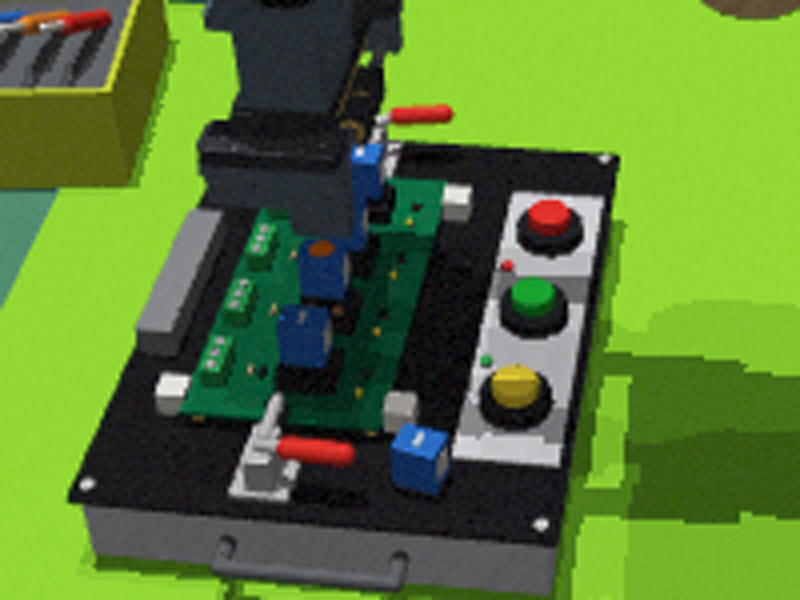

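The tips hang just above the flagged relay: its dot is at crop (322,250), with the neighbours clear on both sides. The measured y is off by 2.4 mm, so I'll check the fingertips by depth while correcting.

```bash
python3 -m inch '0 0 0 1 -2.4 0 0;0 0 0 0 0 0 0;0 0 0 0 0 0 0'
python3 - <<'E'
from h import *
go(620.5,57,130)
for n in("side","top"):
    s=snapshot(n);P=pts(s);h=cv2.cvtColor(s["img"],cv2.COLOR_BGR2HSV)
    m=(P[...,2]>143)&(P[...,2]<175)&(abs(P[...,0]-620)<60)&(abs(P[...,1]-57)<60)&(s["range_z"]>0)
    q=P[m];print(n,m.sum(),np.round(np.percentile(q,[2,50,98],axis=0),1) if len(q) else "")
    o=(h[...,0]>3)&(h[...,0]<22)&(h[...,1]>130)&(P[...,2]>115)&(P[...,2]<135)&(abs(P[...,1]-57)<20)
    print("dot",o.sum(),np.round(np.median(P[o],0),1) if o.any() else "")
E
```

```text
clock: 4.13
position: [621.4, 57.9, 141.8]
eef_rot: [1.0, -0.017, 0.001, -0.0]
ft_force: [-0.6, -0.1, -0.4]
grip_width: 0.006
grasp_force: 0.0
t 4.1333 pos [621.4  57.9 141.8] F [-0.6 -0.1 -0.4] w 0.005779714568700832
rotvec [-0.   -0.08  0.05] shift(after turn) [-0.8  0.9 11.8]
side 105 [[603.4  50.7 144.2]
 [617.9  67.4 154.4]
 [637.5  70.8 165.9]]
dot 17 [621.7  56.2 128. ]
top 3 [[603.2  64.6 145.4]
 [604.1  65.7 154.8]
 [604.5  67.4 160.1]]
dot 0
```

```bash
python3 -m inch '0 0 0 0 0 4 0;0 0 0 0 0 4 0;0 0 0 0 0 1 0;0 0 0 0 0 1 0;0 0 0 0 0 1 0;0 0 0 0 0 0 0'; python3 -m inch '0 0 0 0 0 1 0;0 0 0 0 0 1 0;0 0 0 0 0 0 0';python3 -m inch '0 0 0 0 0 1 0;0 0 0 0 0 1 0;0 0 0 0 0 0 0'
```

```text
clock: 4.73
position: [620.8, 57.8, 129.7]
eef_rot: [1.0, -0.017, -0.0, 0.0]
ft_force: [0.3, 1.2, 0.4]
grip_width: 0.004
grasp_force: 0.0
clock: 4.98
position: [620.9, 57.8, 127.8]
eef_rot: [1.0, -0.017, 0.0, -0.0]
ft_force: [-0.3, 0.1, -1.1]
grip_width: 0.004
grasp_force: 0.0
clock: 5.23
position: [621.0, 57.8, 126.0]
eef_rot: [1.0, -0.017, 0.0, -0.0]
ft_force: [-1.1, -0.4, 2.4]
grip_width: 0.008
grasp_force: 1.1
```

```bash
python3 -m inch '0 0 0 0 0 1 0;0 0 0 0 0 1 0;0 0 0 0 0 0 0';python3 -m inch '0 0 0 0 0 1 0;0 0 0 0 0 0.5 0;0 0 0 0 0 0 0';python3 -m inch '0 0 0 0 0 0.5 0;0 0 0 0 0 0.5 0;0 0 0 0 0 0 0'
```

```text
clock: 5.48
position: [620.9, 57.8, 123.8]
eef_rot: [1.0, -0.017, 0.0, -0.0]
ft_force: [-0.6, -0.0, 1.4]
grip_width: 0.003
grasp_force: 1.0
clock: 5.73
position: [620.9, 57.8, 122.3]
eef_rot: [1.0, -0.017, 0.0, -0.0]
ft_force: [0.5, -0.8, 2.2]
grip_width: 0.003
grasp_force: 1.1
clock: 5.98
position: [620.9, 57.9, 121.4]
eef_rot: [1.0, -0.017, 0.0, -0.0]
ft_force: [-0.3, -0.2, 2.9]
grip_width: 0.006
grasp_force: 1.4
```

```bash
python3 -m inch '0 0 0 0 0 0.4 0;0 0 0 0 0 0 0';python3 -m inch '0 0 0 0 0 0.4 0;0 0 0 0 0 0 0'
```

```text
clock: 6.15
position: [621.0, 57.8, 121.2]
eef_rot: [1.0, -0.017, 0.0, -0.0]
ft_force: [-1.1, -0.1, 7.9]
grip_width: 0.004
grasp_force: 3.5
clock: 6.32
position: [621.0, 57.8, 121.2]
eef_rot: [1.0, -0.017, 0.0, 0.0]
ft_force: [-2.5, 0.9, 13.1]
grip_width: 0.001
grasp_force: 6.1
```

Force rises to 13 N with no further travel, so the relay is home. Now I retreat and verify.

```bash
python3 -m inch '0 0 0 0 0 0 0;0 0 0 0 0 -1 0;0 0 0 0 0 -2 0;0 0 0 0 0 -10 0;0 0 0 0 0 -25 0;0 0 0 -25 0 0 0;0 0 0 -25 0 0 0;0 0 0 -25 0 0 0;0 0 0 -25 0 0 0;0 0 0 -22 10 0 0;0 0 0 0 8 0 0;0 0 0 0 0 0 0;0 0 0 0 0 0 0'
python3 - <<'E'
from h import *
go(497.7,34.5,95)
for n in("side","top"):
    s=snapshot(n);P=pts(s);h=cv2.cvtColor(s["img"],cv2.COLOR_BGR2HSV)
    if n=="side":cv2.imwrite("pics/c4.png",cv2.resize(s["img"][180:330,200:400],(800,600),interpolation=cv2.INTER_CUBIC))
    m=(P[...,2]>120)&(P[...,2]<185)&(abs(P[...,0]-497)<40)&(abs(P[...,1]-35)<60)
    q=P[m];print(n,m.sum(),np.round(np.percentile(q,[2,50,98],axis=0),1) if len(q) else "")
    for x,y in((622.5,111),(620.7,57.5),(618.7,3.5),(616.8,-50)):
        k=(abs(P[...,0]-x)<9)&(abs(P[...,1]-y)<7)&(P[...,2]>110)&(P[...,2]<140);print(n,y,k.sum(),np.round(np.median(P[k][:,2]),1) if k.any() else "")
E
```

```text
clock: 7.4
position: [499.4, 43.8, 159.2]
eef_rot: [1.0, -0.018, 0.001, -0.0]
ft_force: [0.4, 0.6, 0.2]
grip_width: 0.005
grasp_force: 0.0
t 7.4 pos [499.4  43.8 159.2] F [0.4 0.6 0.2] w 0.005180039032406222
rotvec [-0.   -0.08 -0.03] shift(after turn) [-1.3  9.3 64.2]
side 111 [[482.1  49.3 159.6]
 [499.1  53.5 173.5]
 [516.9  57.2 183.8]]
side 111 31 121.1
side 57.5 29 121.8
side 3.5 23 121.3
side -50 24 120.9
top 0 
top 111 0 
top 57.5 0 
top 3.5 0 
top -50 38 121.4
```

View pics/c4.png

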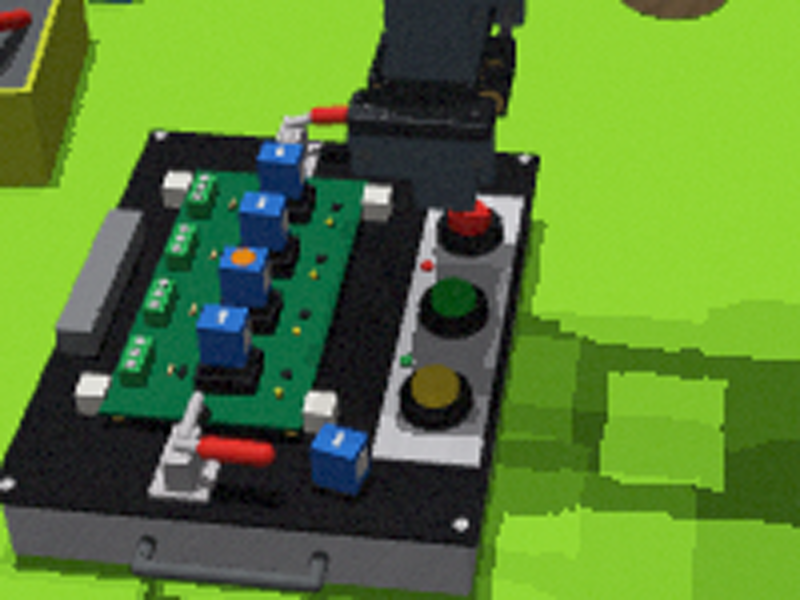

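The flagged relay (dot at crop (243,257)) is now level with its neighbours at about 121 mm, and no copper shows. The fingers hang over the front strip, and all the caps are up. Next is the green button.

```bash
python3 -m inch '0 0 0 -1 9 0 0;0 0 0 0 0 20 0;0 0 0 0 0 20 0;0 0 0 0 0 20 0;0 0 0 0 0 0 0;0 0 0 0 0 0 0'
python3 -c "from h import *;go(497.7,34.5,84)"
```

```text
clock: 8.0
position: [496.7, 34.8, 98.2]
eef_rot: [1.0, -0.017, -0.001, -0.0]
ft_force: [-0.0, -0.6, 0.5]
grip_width: 0.006
grasp_force: 0.0
t 8.0 pos [496.7  34.8  98.2] F [-0.  -0.6  0.5] w 0.005841936223913856
rotvec [-0.    0.12  0.02] shift(after turn) [ 1.   0.3 14.2]
```

```bash
python3 -m inch '0 0 0 1 0 5 0;0 0 0 0 0 4 0;0 0 0 0 0 2 0;0 0 0 0 0 2 0;0 0 0 0 0 2 0;0 0 0 0 0 0 0'; python3 -m inch '0 0 0 0 0 1 0;0 0 0 0 0 1 0;0 0 0 0 0 1 0;0 0 0 0 0 0 0';python3 -m inch '0 0 0 0 0 0.7 0;0 0 0 0 0 0 0'
```

```text
clock: 8.5
position: [498.2, 35.1, 83.6]
eef_rot: [1.0, -0.017, 0.0, -0.0]
ft_force: [0.1, -0.3, 1.4]
grip_width: 0.002
grasp_force: 0.8
clock: 8.83
position: [498.2, 35.1, 80.6]
eef_rot: [1.0, -0.017, 0.0, -0.0]
ft_force: [0.6, 0.6, 3.0]
grip_width: 0.0
grasp_force: 1.7
clock: 9.0
position: [498.2, 35.1, 79.9]
eef_rot: [1.0, -0.017, 0.0, -0.0]
ft_force: [1.7, 0.1, 4.0]
grip_width: 0.004
grasp_force: 1.9
```

```bash
python3 -m inch '0 0 0 0 0 0.7 0;0 0 0 0 0 0.7 0;0 0 0 0 0 0 0';python3 -m inch '0 0 0 0 0 0.5 0;0 0 0 0 0 0.3 0;0 0 0 0 0 0 0'
```

```text
clock: 9.25
position: [498.2, 35.0, 78.5]
eef_rot: [1.0, -0.017, 0.0, -0.0]
ft_force: [0.7, -0.4, 4.2]
grip_width: 0.001
grasp_force: 2.3
clock: 9.5
position: [498.2, 35.1, 78.1]
eef_rot: [1.0, -0.017, 0.0, -0.0]
ft_force: [-1.3, 0.3, 13.5]
grip_width: 0.006
grasp_force: 7.0
```

The button is on its bottom stop (13.5 N, about 6 mm of travel). Now I release it and back off.

```bash
python3 -m inch '0 0 0 0 0 0 0;0 0 0 0 0 -2 0;0 0 0 0 0 -3 0;0 0 0 0 0 -4 0;0 0 0 0 0 -15 0;0 0 0 0 0 -30 0;0 0 0 0 0 -40 0;0 0 0 0 0 -40 0;0 0 0 0 0 0 0;0 0 0 0 0 0 0;0 0 0 0 0 0 0'
python3 - <<'E'
from h import *
go(497.7,34.5,84)
s=snapshot("side");P=pts(s);cv2.imwrite("pics/c5.png",cv2.resize(s["img"][180:330,200:400],(800,600),interpolation=cv2.INTER_CUBIC))
for nm,x,y in(("dot",620.7,57.5),("nb",618.7,3.5),("nb",622.5,111),("green",498,35),("yel",500.5,114.5)):
    k=(abs(P[...,0]-x)<9)&(abs(P[...,1]-y)<7)&(P[...,2]>70)&(P[...,2]<140);q=P[k][:,2];print(nm,k.sum(),np.round(np.percentile(q,[50,80]),1) if k.any() else "")
E
```

```text
clock: 10.42
position: [497.4, 35.1, 211.5]
eef_rot: [1.0, -0.017, -0.0, 0.0]
ft_force: [1.1, -0.2, -0.2]
grip_width: 0.008
grasp_force: 0.0
t 10.4167 pos [497.4  35.1 211.5] F [ 1.1 -0.2 -0.2] w 0.007504803392834544
rotvec [0.   0.04 0.02] shift(after turn) [  0.3   0.5 127.5]
dot 33 [121.2 122.1]
nb 33 [121.1 122.3]
nb 39 [121.4 122.5]
green 26 [84.4 85.2]
yel 28 [84.4 85.4]
```

View pics/c5.png

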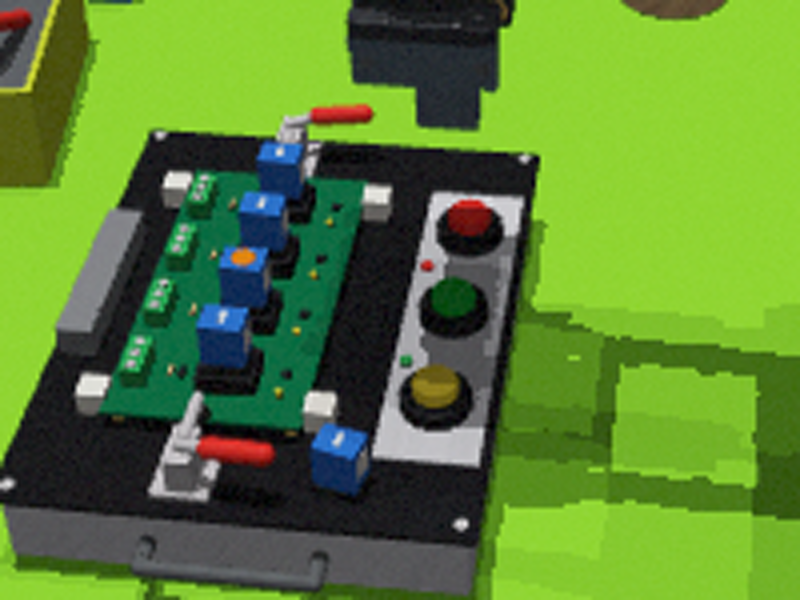

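The relay is level, the green cap (crop (453,300)) is back up, everything else is in place and the gripper is clear. Handing in.

```bash
python3 -c "from h import *;print(env.finish_job())"
```

```text
the job is handed in; nothing more can be done
None
```

I pressed the flagged relay fully home, level with its neighbours (about 121 mm), then pressed the green button right down and it sprang back up; the last side view showed nothing else on the jig moved, and the job is handed in, though no verdict came back.

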